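# Carton through the spring flap

## Robot

A 6-joint arm with a two-finger parallel gripper is mounted at the origin on the work surface; the furniture and walls round the work are solid. World frame = base frame: x ahead of the robot, y to its left, z up, the work surface at z = 0. Lengths are in mm, angles in degrees, forces in N, time in s.
With the tool pointing down it reaches from about 350 to 850 mm from the base axis. Payload 8.1 kg.
Tool frame: the origin (TCP) lies between the finger pads; the fingertips stand r.nose_length ahead of it and the grasp point (between the pads) lies 3 mm ahead of it (r.nose_length is the distance from the TCP to the fingertips, in mm); x points along the fingers, y is the direction in which the jaws open and shut, and the axes are right-handed (so a half turn about x gives the same grasp; the last joint's range is limited). The gripper opens to 85 mm and grips with 20 to 120 N. Pads are 22 mm wide; open, the fingers measure 114 mm over their backs; the gripper's body (76 mm by 85 mm) begins 54 mm behind the grasp point. The pads swing forward as they close: fully open they stand 13 mm farther back than shut.
Start: joints at [58.361, 7.471, 85.268, -0, 87.261, -4.893], TCP at [269.999, 535.823, 253.292] pointing down, gripper open.
Joint ranges: [-169.43, 169.43], [-51.17, 129.36], [1.28, 143.12], [-76.62, 256.62], [0, 156.53], [-152.29, 152.29]. Speed limits (degrees/s): [136.94, 136.94, 159.86, 180, 180, 180].

## Interface

Orientations are given as [roll, pitch, yaw] about the fixed x, y, z axes, in that order (R = Rz(yaw) Ry(pitch) Rx(roll)).
In Python, from bench import sense, optics, order, r gives the robot as it stands.
- The arm moves only by the tool carry_out, never from a script. Its argument "commands" is one flat list of numbers, 7 for each row, row after row: the shift along the tool's x, y, z in m, then the turn, a rotation vector about the tool's x, y, z in degrees, then the closure, from -1 (fully open) to 1 (shut), so that 0 is half open. A call has 1 to 12 rows; each row is the pose to reach, as a shift and turn from the pose measured when the call began, along the tool's axes at that moment; what a row does not reach only later rows make up. A row lasts 1/8 s, in which the tool goes at most 62.5 mm and 10.7 degrees, less where a joint would pass 70% of its speed; a pose out of reach is approached as far as the arm can. A call with a gripper value outside its range is refused whole. The fingers move at their own pace and stop on an object; "grip_force" is the grip in N (left out, the last holds). Time passes only in rows, so rows that repeat a pose let the fingers close. It gives the time, the measured TCP pose, the force and the opening at its end, in the units of the state.
- sense(): the state, without advancing time (a new reading comes with each control period).
- optics.snapshot(name): name is "scene" or "top" or "wrist"; returns (picture, depth): 400x640x3 uint8, red, green, blue; 400x640 float32, mm along the optical axis (not along the pixel's ray), 0 where there is no reading.
- optics.calibration(name): a dict with "mtx" (3x3 intrinsics, pixels), "extrinsics" (4x4, takes a point from camera to world coordinates). Camera axes: x right, y up, looking along -z (the intrinsics and any distortion apply to the point x, -y, -z); pixel columns grow to the right and rows downward; lengths in mm; the calibration is good to about 2 mm. A picture is of the moment at which its call begins: read the wrist's pose just before it. calibration takes no time and is no camera call; for the wrist camera it gives the pose at the moment of the call.
- order.hand_in(): hands the job in, once; it reports no verdict.
The state is a dict: "time": time; "joint_pos": joint angles; "qd": joint speeds; "joint_efforts": joint torques, N m; "tool_pos": TCP position; "tcp_rot": TCP orientation; "ft_force": force on the tool from outside, world axes, zero at the start; "wrist_torque": the same for the moment, N m; "finger_gap": finger opening in mm.
Only numpy, scipy, OpenCV 4.12 (cv2) and the standard library are available. Lean on these libraries where they do the work, as an engineer would, in place of code of your own. Each camera call takes 0.05 s, during which the arm holds its last target. There are 200 camera calls.

## Task

Put the brown carton away in the plywood bay: push the bay's self-closing flap inward with one finger and, while that finger keeps it open, push the carton through the doorway along the table with the other finger. Do not lift, carry or tip the carton, and do not use the carton to shove the flap open. Finish with the carton wholly inside the bay and the flap swung shut behind it, and leave the other things lying as they are.

Things in the scene. Friction and masses are not known exactly. Their poses are not given: they have to be found in the camera images.
- bay: Open-topped, bottomless plywood bay fixed to the table (its floor); walls 9 mm thick, 46 mm high. Origin: on the table in mid-doorway, in the plane of the shut flap; +x inward, +y to the hinge side, z up. Inside is free from x = 0 to 260 mm and y = -70 to +76 mm. The y = -70 wall also runs out in front to x = -120 mm as a fence; the front is otherwise open but for the hinge post.
- flap (a joint): Flap angle, rad: 0 shut across the doorway, grows as it swings inward (only), stop at 1.62. Aluminium panel 6 mm thick, from 6 to 44 mm above the table, 135 mm long from its hinge axis: it sweeps that radius in the bay. A damped spring shuts it in about half a second when let go: torque 0.13 Nm shut, 0.19 Nm wide open, plus 0.04 Nm per rad/s (slow finger 30 mm from the hinge: 5 to 9 N).
- flap_edge (a point): Middle of the flap's free upright edge, 135 mm from the hinge axis and 25 mm above the table; moves with the flap. Once the finger has gone further in than this edge, the flap may come to lean lightly on the carton's side; it can shut only when the carton and the fingers are clear of its sweep.
- carton: Brown cardboard carton to put away: 60 mm along its x, 85 along its y, 40 high, about 0.35 kg; origin at the centre of its underside. Starts in front of the doorway, 2 to 9 mm off the fence, its x along the bay's x within 0.06 rad, its front face 10 to 40 mm before the shut flap. Between its +y face and the hinge axis about 50 mm of the doorway stays free for the finger that works the flap.
- walnut_block: Planed dark wood block, 45 x 140 x 28 mm, origin at the centre of its underside; lies outside along the fence wall. Leave alone.
- marker: Black marker pen, 20 x 135 x 18 mm, origin under its middle; lies outside on the hinge side of the bay. Leave alone.
- flat_carton: Grey, flatter carton, 65 x 100 x 30 mm, origin at the centre of its underside; lies behind the bay. Leave alone.
- flap_hinge (a point): Point on the flap's upright hinge axis, 25 mm above the table, at x = 0, y = +71 mm of the bay. The hinge post beside it (y = 76 to 94 mm, 16 mm wide in x) is 52 mm high.
Things that resemble listed ones, but are neither listed nor needed, are in the scene too. What is shaped like the carton but blue or pink is not meant.

How it is judged (in metres and radians):
On the way, in this order (a step that is already met when the one before it is completed fails the run):
1. a finger pushes the flap open (past 0.5 rad) while the carton is still at the doorway (value of joint flap above 0.5 rad and contact force between the fingers and flap above 0.3 N and x of carton in the frame of bay below 0.035 m), for 0.05 s.
2. the carton goes in through the doorway under a finger's push while the flap is open (x of carton in the frame of bay above 0.05 m and value of joint flap above 0.5 rad and contact force between the fingers and carton above 0.1 N), for 0.05 s.
At the end, for the whole second after the job is handed in: The carton stands flat and at rest on the table wholly inside the bay (its centre more than 50 mm past the doorway) and the flap is shut behind it (below 0.06 rad) (x of carton in the frame of bay between 0.05 and 0.24 m and y of carton in the frame of bay between -0.06 and 0.06 m and height (world z) of carton below 0.006 m and angle between carton's own z axis and vertical below 0.1 rad and linear speed of carton below 0.02 m/s and value of joint flap below 0.06 rad); the robot touches nothing.
It fails at once if the carton is lifted more than 12 mm off the table or tipped by more than 0.25 rad (height (world z) of carton above 0.012 m or angle between carton's own z axis and vertical above 0.25 rad).
It fails at once if the carton is used to shove the flap: pressed on it with more than 1.5 N while the flap is less than 0.9 rad open (contact force between carton and flap above 1.5 N and value of joint flap below 0.9 rad).
It fails at once if the walnut block, the marker or the flat carton is moved by more than 20 mm (distance of any of walnut_block, marker, flat_carton from where it was at the start of the episode above 0.02 m).
It also fails if it takes over 40 s, if anything falls off the work surface, if the arm or the gripper's body presses on something with over 40 N, if the wrist force passes 120 N, or if a joint passes its speed limit or range.

## Working session

There is one attempt and no reset: what is moved stays moved. The work goes in short steps, Python scripts to look and compute and a tool call to move; the robot and the scene stay as the last step left them, time stands still between calls to the robot, and variables do not carry over. Pictures are saved under pics/ and viewed, about 8 in all and at most 12, crops included, and the job is handed in when it is done.

Besides the shell and the picture viewer there is one more tool, called by a JSON object that holds its "name" and its "arguments", one argument or row to a line. carry_out: Moves the arm, as the interface text tells. Its arguments: {"type":"object","properties":{"commands":{"type":"array","items":{"type":"number"}},"grip_force":{"type":"number"}},"required":["commands"]}

```bash
mkdir -p pics; ls; cat > h.py <<'E'
import numpy as np, cv2
from bench import sense, optics, order, r
def snap(n,save=None):
    p,d=optics.snapshot(n)
    if save: cv2.imwrite('pics/'+save,p[:,:,::-1])
    return p,d
def world(n,uv,depth=None,z=None):
    c=optics.calibration(n); K=np.array(c['mtx']);E=np.array(c['extrinsics'])
    uv=np.atleast_2d(uv).astype(float)
    ray=np.c_[(uv[:,0]-K[0,2])/K[0,0],-(uv[:,1]-K[1,2])/K[1,1],-np.ones(len(uv))]
    if depth is not None: return (ray*np.asarray(depth).reshape(-1,1))@E[:3,:3].T+E[:3,3]
    w=ray@E[:3,:3].T; s=(z-E[2,3])/w[:,2]
    return w*s[:,None]+E[:3,3]
E
python3 - <<'E'
from h import *
s=sense();print(s, r.nose_length)
c=optics.calibration('top');print(c)
snap('top','top1.png');snap('scene','sc1.png')
E
```

```text
pics
{'time': 0.0, 'joint_pos': array([ 5.83611613e+01,  7.51421451e+00,  8.53306480e+01, -1.38252402e-03,
        8.72606406e+01, -4.89288741e+00]), 'qd': array([-0.04916681,  0.10582531, -0.04684516, -0.06408476, -0.03490042,
        0.02222687]), 'joint_efforts': array([-1.02144448e-03, -5.69384766e+01, -5.00562501e+01, -2.77599793e-04,
        1.48382667e-02,  7.15802662e-05]), 'tool_pos': array([269.73703086, 535.37534387, 252.24058512]), 'tcp_rot': array([ -94.14304511,   89.89448785, -120.88892904]), 'ft_force': array([-0.72589488, -0.06798451,  0.455784  ]), 'wrist_torque': array([ 0.06257578,  0.02937764, -0.01620351]), 'finger_gap': 84.7768407451457} 22.0
{'mtx': array([[410.02466923,   0.        , 311.02581336],
       [  0.        , 410.02466923, 200.81856531],
       [  0.        ,   0.        ,   1.        ]]), 'extrinsics': array([[ 2.36466925e-02,  9.92864765e-01, -1.16877680e-01,
         4.28062556e+02],
       [-9.99670513e-01,  2.46510318e-02,  7.15482847e-03,
        -1.10390421e+01],
       [ 9.98493250e-03,  1.16669982e-01,  9.93120545e-01,
         8.89071677e+02],
       [ 0.00000000e+00,  0.00000000e+00,  0.00000000e+00,
         1.00000000e+00]])}
```

View pics/top1.png

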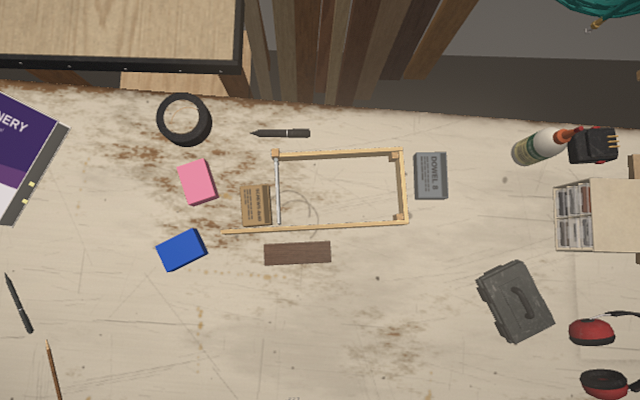

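View pics/sc1.png

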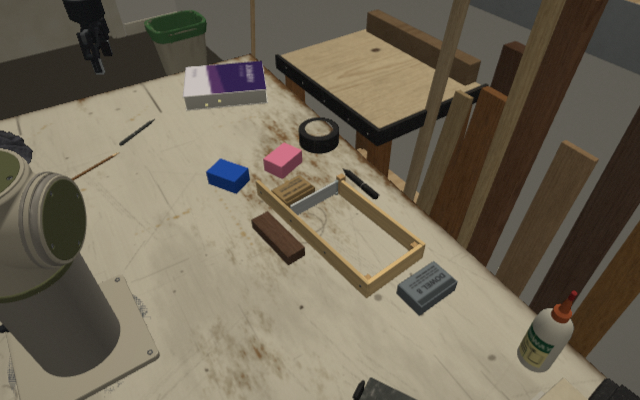

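The top view shows the brown carton at (256,205), in front of the flap at about (278,188). The bay spans (276..408, 150..228), with its fence tip at (222,232). The hinge post is at (276,153). Things that could be mistaken for the carton are the pink box (198,183), the blue box (181,250) and the grey flat carton (431,176). By its description the brown one at (256,205) is the one I want. I'll check it in a close crop and measure.

```bash
python3 - <<'E'
from h import *
p,d=snap('top')
c=p[120:260,210:450]; cv2.imwrite('pics/crop1.png',cv2.resize(c,None,fx=3.3,fy=3.3,interpolation=cv2.INTER_CUBIC)[:,:,::-1])
v,u=np.mgrid[120:260,210:450]; uv=np.c_[u.ravel(),v.ravel()]
W=world('top',uv,depth=d[120:260,210:450].ravel()); np.save('W.npy',W)
Z=W[:,2].reshape(140,240)
print('table z',np.median(Z[:20,:100]),Z[:20,:100].std())
for row in (205-120,190-120): print(np.round(Z[row,20:90]).astype(int))
for nm,lo,hi,box in (('carton',36,42.5,(238,275,180,228)),):
    m=(Z>lo)&(Z<hi); uu,vv=u,v
    m&=(uu>box[0])&(uu<box[1])&(vv>box[2])&(vv<box[3])
    q=W[m.ravel()]
    print(nm,cv2.minAreaRect(q[:,:2].astype(np.float32)),len(q))
hsv=cv2.cvtColor(p,cv2.COLOR_RGB2HSV)
for x,y in((256,205),(310,153),(403,180),(300,228),(230,205),(278,190)): print((x,y),hsv[y,x],d[y,x])
E
```

```text
table z -0.6450396377022685 48.944998377547826
[-1 -1  0 -4 -2 -2 -1  2 -5 -4  0 37 40 41 39 40 41 40 41 39 39 39 41 40
 41 40 39 40 37 41 38 39 37 40 40 37 41 38 39 40 34  8 -1  2  1 -3  0 43
 41 43 20 -5  0 -1 -2 -1 -1 -6 -3 -1 -1 -2 -2  0 -2  0 -5 -1 -2 -2]
[-1 -3 -4  1  0 -4 -2 -2 -2 -1 35 37 42 40 39 41 39 39 43 39 39 39 38 38
 40 40 38 38 38 37 38 40 40 37 37 37 40 39 37 34  7  0  0  0  0  0 41 41
 43 31 -3 -3  1 -3  2 -2 -7 -4 -1 -4 -1  0 -1 -1  2 -4  1 -2  1 -3]
carton ((515.0768432617188, 98.28579711914062), (90.69383239746094, 60.38768005371094), 6.278189659118652) 1129
(256, 205) [ 17 104 169] 853.8421
(310, 153) [ 18  99 222] 863.0003
(403, 180) [ 20  94 228] 856.7682
(300, 228) [ 18  98 201] 845.4216
(230, 205) [ 18  57 182] 893.14667
(278, 190) [ 17  12 149] 853.62463
```

View pics/crop1.png

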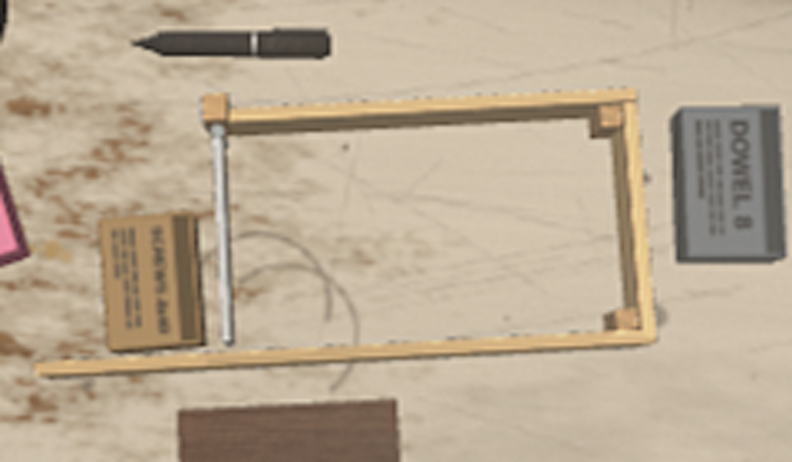

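The crop confirms the brown carton ("SCREWS"-type label, crop 105..203 × 213..350). It sits beside the fence in front of the silver flap (crop x≈222, y 125..345), with the hinge post at crop (215,108).

```bash
cat >> h.py <<'E'
def walls(p):
    hsv=cv2.cvtColor(p,cv2.COLOR_RGB2HSV)
    return ((hsv[...,0]>12)&(hsv[...,0]<25)&(hsv[...,1]>70)&(hsv[...,2]>190))
E
python3 - <<'E'
from h import *
p,d=snap('top'); m=walls(p)
def line(c0,c1,r0,r1,z,mask,axis):
    v,u=np.nonzero(mask[r0:r1,c0:c1]); uv=np.c_[u+c0,v+r0]
    W=world('top',uv,z=z)[:,:2]
    f=cv2.fitLine(W.astype(np.float32),cv2.DIST_HUBER,0,.01,.01).ravel()
    t=(W-f[2:])@f[:2]; n=(W-f[2:])@np.array([-f[1],f[0]])
    g=abs(n)<7
    print('dir',f[:2],'c',f[2:],'ends',f[2:]+t[g].min()*f[:2],f[2:]+t[g].max()*f[:2],'w',n.std()*12**.5,len(W))
    return f
a=line(222,405,217,240,46,m,0)
b=line(285,396,140,160,46,m,0)
c=line(395,412,165,210,46,m,0)
hsv=cv2.cvtColor(p,cv2.COLOR_RGB2HSV); al=(hsv[...,1]<30)&(hsv[...,2]>110)
line(273,284,162,222,44,al,0)
# carton top by edges
cm=((hsv[...,0]>10)&(hsv[...,0]<25)&(hsv[...,1]>80)&(hsv[...,2]<205)).astype(np.uint8); 
cm[:, :236]=0; cm[:,274:]=0; cm[:180]=0;cm[226:]=0
cm=cv2.morphologyEx(cm,cv2.MORPH_CLOSE,np.ones((5,5)))
k=max(cv2.findContours(cm,0,1)[0],key=cv2.contourArea)
W=world('top',k[:,0],z=40)[:,:2].astype(np.float32); R=cv2.minAreaRect(W);print(R,cv2.boxPoints(R))
E
```

```text
dir [ 0.07823637 -0.99693483] c [475.15387  -24.020615] ends [460.41717763 163.7631656 ] [ 489.75473463 -210.0736056 ] w 8.394619069732853 691
dir [ 0.07395027 -0.99726194] c [633.6533   -75.403366] ends [625.10249869  39.90938617] [ 642.26845794 -191.58345678] w 11.980329749936693 401
dir [0.99687177 0.07903608] c [ 561.0825  -208.52527] ends [ 514.84742275 -212.19097651] [ 607.73884379 -204.82616396] w 9.180830855937723 198
dir [0.99705714 0.07666196] c [545.8423    54.300396] ends [483.86788619  49.53529409] [607.77665992  59.06242045] w 6.972579371102879 200
((519.16943359375, 102.06596374511719), (76.44937133789062, 90.62907409667969), 89.07344818115234) [[473.24268  64.57904]
 [563.8599   63.11351]
 [565.0962  139.55289]
 [474.47894 141.01842]]
```

```bash
cat >> h.py <<'E'
from scipy.spatial.transform import Rotation as Ro
O=np.array([543.6,54.5]); ex=np.array([.0775,-.997]); ey=np.array([.997,.0775])
def b2w(x,y): return O+x*ex+y*ey
def w2b(p): q=np.asarray(p)[:2]-O; return np.array([q@ex,q@ey])
def plan(bx,by,z,jaw,flip=1):
    s=sense(); R=Ro.from_euler('xyz',s['tcp_rot'],degrees=True)
    a=np.arctan2(ex[1],ex[0])+np.radians(jaw); y=flip*np.array([np.cos(a),np.sin(a),0]); x=np.array([0,0,-1.])
    T=Ro.from_matrix(np.c_[x,y,np.cross(x,y)])
    d=R.inv().apply(np.r_[b2w(bx,by),z]-s['tool_pos'])
    print('bay TCP',w2b(s['tool_pos']),'z',s['tool_pos'][2],'shift m',np.round(d/1000,4),'turn',np.round((R.inv()*T).as_rotvec(degrees=True),2),'gap',s['finger_gap'],'F',s['ft_force'],'t',s['time'])
E
python3 - <<'E'
from h import *
plan(-63,11,200,35.65); plan(-63,11,200,35.65,-1)
print(w2b((515.08,98.29)))
R=Ro.from_euler('xyz',sense()['tcp_rot'],degrees=True).as_matrix();print(R)
E
```

```text
bay TCP [-500.82860295 -235.658846  ] z 252.64713686921237 shift m [ 0.0529 -0.2467  0.4378] turn [1.1316e+02 6.0000e-02 5.0000e-02] gap 85.51345556800116 F [ 0.83978139 -0.54717462 -0.09491287] t 0.2
bay TCP [-500.82860295 -235.658846  ] z 252.64713686921237 shift m [ 0.0529 -0.2467  0.4378] turn [-6.684e+01 -4.000e-02  5.000e-02] gap 85.51345556800116 F [ 0.83978139 -0.54717462 -0.09491287] t 0.2
[-45.86893  -25.040715]
[[-6.19120331e-04  4.50078652e-01  8.92988703e-01]
 [-9.65721231e-04  8.92988189e-01 -4.50079062e-01]
 [-9.99999342e-01 -1.14103125e-03 -1.18216634e-04]]
```

{"name": "carry_out", "arguments": {
  "commands": [0.004,-0.022,0.04,10,0,0,-1,0.009,-0.045,0.08,20,0,0,-1,0.014,-0.067,0.119,30,0,0,-1,0.019,-0.09,0.159,40,0,0,-1,0.024,-0.112,0.199,50,0,0,-1,0.029,-0.135,0.239,60,0,0,-1,0.034,-0.157,0.279,70,0,0,-1,0.038,-0.179,0.318,80,0,0,-1,0.043,-0.202,0.358,90,0,0,-1,0.048,-0.224,0.398,100,0,0,-1,0.053,-0.247,0.438,110,0,0,-1,0.053,-0.247,0.438,113.2,0,0,-1]
}}

```text
time: 1.7
tool_pos: [550.7, 114.8, 199.0]
tcp_rot: [11.6, 89.9, -128.7]
ft_force: [-1.4, 1.2, -0.0]
finger_gap: 85.4
```

```bash
python3 - <<'E'
from h import *
plan(-63,11,30,35.65); snap('wrist','w1.png'); 
c=optics.calibration('wrist'); print(c)
E
```

```text
bay TCP [-59.57476664  11.7840613 ] z 199.00189809104796 shift m [ 0.169  -0.0033 -0.0017] turn [-0.46  0.14 -0.03] gap 85.44721197764497 F [-1.42569602  1.22765796 -0.03317419] t 1.7
{'mtx': array([[321.08904903,   0.        , 318.71300462],
       [  0.        , 321.08904903, 200.07130336],
       [  0.        ,   0.        ,   1.        ]]), 'extrinsics': array([[ 6.37358885e-01,  7.43405220e-01,  2.02786417e-01,
         6.01983406e+02],
       [-7.70566940e-01,  6.15060870e-01,  1.67112887e-01,
         1.56883263e+02],
       [-4.93397376e-04, -2.62771392e-01,  9.64857996e-01,
         3.20781724e+02],
       [ 0.00000000e+00,  0.00000000e+00,  0.00000000e+00,
         1.00000000e+00]])}
```

View pics/w1.png

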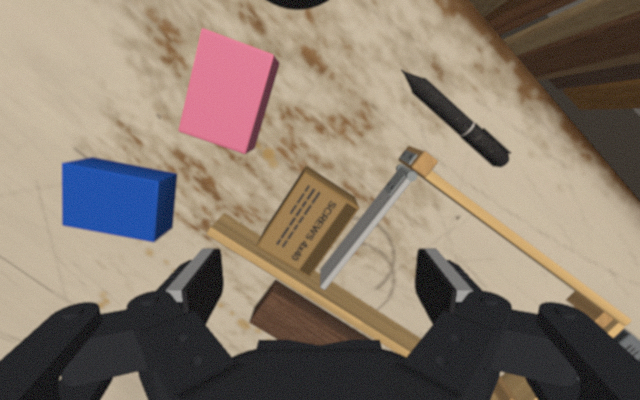

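The wrist view shows the carton's top corners at about (307,168), (357,208) and (259,241). The flap runs from (408,172) to (325,282), and the fence tip is at (213,228). I'll cross-check these against the top-camera frame.

```bash
python3 - <<'E'
from h import *
for uv,z in (((307,168),40),((357,208),40),((259,241),40),((410,172),44),((325,275),44),((217,216),46),((207,236),46),((413,149),52),((437,156),52)):
    print(uv,w2b(world('wrist',uv,z=z)[0]).round(1))
E
```

```text
(307, 168) [-79.   21.6]
(357, 208) [-20.8  17.5]
(259, 241) [-76.5 -61.3]
(410, 172) [-3.8 71.1]
(325, 275) [ -6.7 -52.7]
(217, 216) [-120.8  -59.9]
(207, 236) [-118.5  -81.8]
(413, 149) [-16.8  87.3]
(437, 156) [ 3.4 94.4]
```

{"name": "carry_out", "arguments": {
  "commands": [0.03,-0.005,-0.004,-0.4,0,0,-1,0.065,-0.005,-0.004,-0.4,0,0,-1,0.1,-0.005,-0.004,-0.4,0,0,-1,0.13,-0.005,-0.004,-0.4,0,0,-1,0.155,-0.005,-0.004,-0.4,0,0,-1,0.169,-0.005,-0.004,-0.4,0,0,-1,0.169,-0.005,-0.004,-0.4,0,0,-1]
}}

```text
time: 2.62
tool_pos: [548.8, 122.4, 29.3]
tcp_rot: [-18.3, 89.8, -158.3]
ft_force: [-0.3, -0.4, 0.7]
finger_gap: 85.2
```

```bash
python3 - <<'E'
from h import *
plan(24,12,30,35.65); plan(-66,12,30,35.65);p,d=snap('scene');cv2.imwrite('pics/sc2.png',cv2.resize(p[120:320,200:460],None,fx=3,fy=3)[:,:,::-1])
E
```

```text
bay TCP [-67.27150033  10.48436355] z 29.252734221739914 shift m [-0.0006  0.0751  0.0519] turn [-0.04  0.22  0.07] gap 85.22994236214925 F [-0.26278505 -0.39601937  0.67062042] t 2.625
bay TCP [-67.27150033  10.48436355] z 29.252734221739914 shift m [-0.0008  0.0019 -0.0005] turn [-0.04  0.22  0.07] gap 85.22994236214925 F [-0.26278505 -0.39601937  0.67062042] t 2.625
```

View pics/sc2.png

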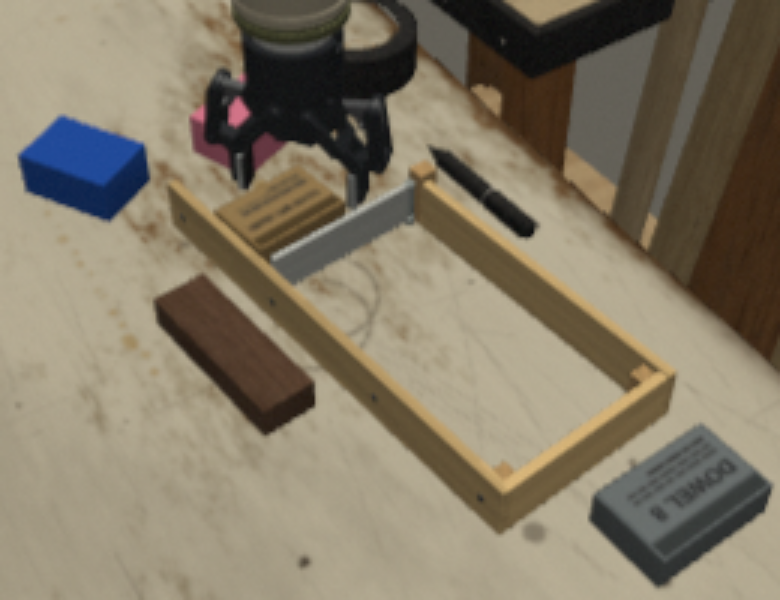

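Finger A (crop 357,190) is between the carton and the hinge post, in front of the flap. Finger B (crop 243,170) is behind the carton. I'll push straight inward now.

{"name": "carry_out", "arguments": {
  "commands": [0,0.008,0.004,0,0,0,-1,0,0.014,0.0085,0,0,0,-1,0,0.02,0.0125,0,0,0,-1,0,0.026,0.017,0,0,0,-1,0,0.032,0.0215,0,0,0,-1,0,0.038,0.026,0,0,0,-1]
}}

```text
time: 3.42
tool_pos: [554.4, 78.2, 31.3]
tcp_rot: [-94.7, 89.8, 125.3]
ft_force: [-2.5, 10.7, 2.3]
finger_gap: 85.4
```

```bash
python3 - <<'E'
from h import *
plan(70,12,30,35.65);p,d=snap('top');cv2.imwrite('pics/t2.png',cv2.resize(p[120:260,210:450],None,fx=3.3,fy=3.3)[:,:,::-1])
E
```

```text
bay TCP [-22.81032807  12.60507239] z 31.3224407519673 shift m [0.0011 0.0751 0.0545] turn [-0.03 -0.01  0.15] gap 85.40669506724088 F [-2.46190158 10.69413179  2.29389878] t 3.425
```

View pics/t2.png

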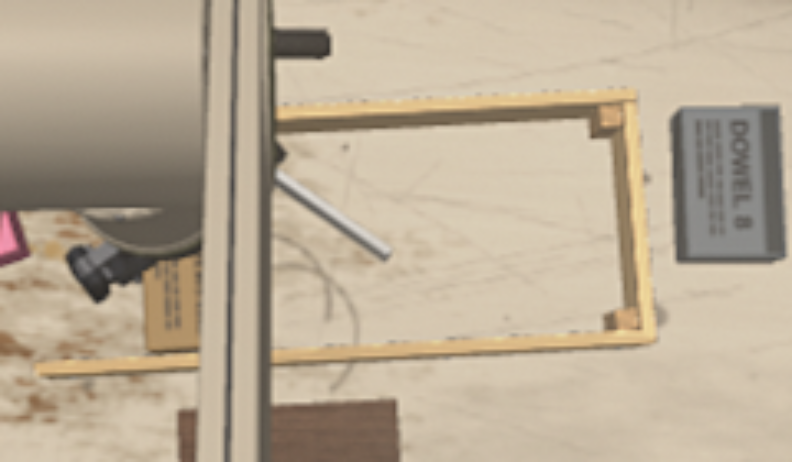

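The flap is about 1 rad open, with its tip at crop (388,255). Carton follows squarely along the fence, with its rear edge at crop x≈146. I'll keep pushing.

{"name": "carry_out", "arguments": {
  "commands": [0,0.006,0.0045,0,0,0,-1,0,0.0125,0.009,0,0,0,-1,0.001,0.019,0.0135,0,0,0,-1,0.001,0.025,0.018,0,0,0,-1,0.001,0.031,0.0225,0,0,0,-1,0.001,0.0375,0.027,0,0,0,-1,0.001,0.044,0.0315,0,0,0,-1,0.001,0.05,0.036,0,0,0,-1,0.001,0.056,0.0405,0,0,0,-1,0.001,0.0625,0.045,0,0,0,-1,0.001,0.069,0.0495,0,0,0,-1,0.001,0.075,0.0545,0,0,0,-1]
}}

```text
time: 4.97
tool_pos: [561.2, -15.8, 30.5]
tcp_rot: [-93.3, 89.9, 126.8]
ft_force: [-0.0, 5.5, 3.7]
finger_gap: 85.7
```

```bash
python3 - <<'E'
from h import *
plan(120,12,30,35.65);plan(178,12,30,35.65);p,d=snap('scene');cv2.imwrite('pics/sc3.png',cv2.resize(p[120:320,200:460],None,fx=3,fy=3)[:,:,::-1])
E
```

```text
bay TCP [71.44174527 12.11292646] z 30.509750637266926 shift m [0.0004 0.0394 0.0284] turn [-0.06 -0.01  0.1 ] gap 85.67449317389061 F [-0.01923548  5.45173873  3.71453302] t 4.975
bay TCP [71.44174527 12.11292646] z 30.509750637266926 shift m [0.0003 0.0866 0.0621] turn [-0.06 -0.01  0.1 ] gap 85.67449317389061 F [-0.01923548  5.45173873  3.71453302] t 4.975
```

View pics/sc3.png

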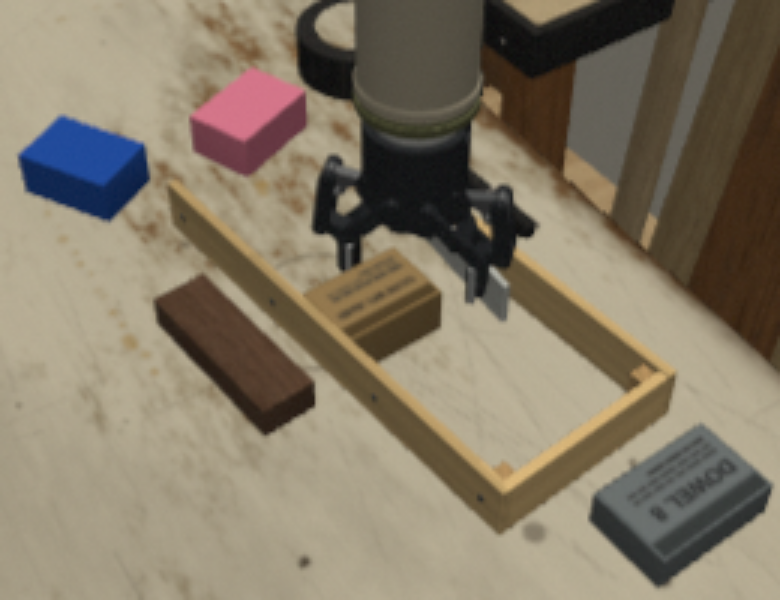

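The flap is wide open behind finger A and the carton (center about x=73) is inside the bay, still square. One more push takes it past the flap's sweep.

{"name": "carry_out", "arguments": {
  "commands": [0,0.008,0.005,0,0,0,-1,0,0.015,0.0105,0,0,0,-1,0,0.022,0.0155,0,0,0,-1,0,0.029,0.021,0,0,0,-1,0,0.036,0.026,0,0,0,-1,0,0.044,0.031,0,0,0,-1,0,0.051,0.0365,0,0,0,-1,0,0.058,0.0415,0,0,0,-1,0,0.065,0.0465,0,0,0,-1,0,0.072,0.052,0,0,0,-1,0,0.08,0.057,0,0,0,-1,0,0.086,0.062,0,0,0,-1]
}}

```text
time: 6.52
tool_pos: [569.2, -123.3, 30.4]
tcp_rot: [-69.9, 89.9, 150.1]
ft_force: [0.7, 1.9, 1.0]
finger_gap: 85.3
```

```bash
python3 - <<'E'
from h import *
plan(178,12,30,35.65);p,d=snap('scene');cv2.imwrite('pics/sc4.png',cv2.resize(p[120:320,200:460],None,fx=3,fy=3)[:,:,::-1])
E
```

```text
bay TCP [179.24273207  11.78036721] z 30.428996293890812 shift m [ 0.0004 -0.0009 -0.0009] turn [-0.08  0.02  0.05] gap 85.33453668687382 F [0.65333538 1.90182612 0.97202053] t 6.525
```

View pics/sc4.png

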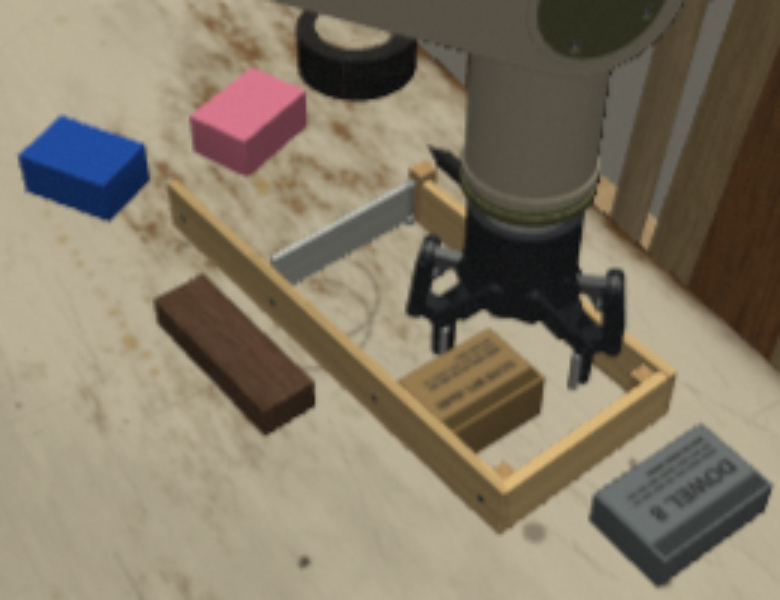

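The flap has already swung shut and the carton sits square by the fence, well inside. I'll back off slightly and lift clear.

{"name": "carry_out", "arguments": {
  "commands": [0,-0.005,-0.003,0,0,0,-1,0,-0.005,-0.003,0,0,0,-1,-0.03,-0.005,-0.003,0,0,0,-1,-0.07,-0.005,-0.003,0,0,0,-1,-0.12,-0.005,-0.003,0,0,0,-1,-0.17,-0.005,-0.003,0,0,0,-1,-0.2,-0.005,-0.003,0,0,0,-1,-0.2,-0.005,-0.003,0,0,0,-1]
}}

```text
time: 7.58
tool_pos: [570.2, -118.6, 234.4]
tcp_rot: [118.0, 89.7, -21.9]
ft_force: [-0.4, 0.8, -0.2]
finger_gap: 85.3
```

```bash
python3 - <<'E'
from h import *
plan(178,12,30,35.65);p,d=snap('scene');cv2.imwrite('pics/sc5.png',cv2.resize(p[120:320,200:460],None,fx=3,fy=3)[:,:,::-1])
E
```

```text
bay TCP [174.66003107  13.11482881] z 234.35067845473694 shift m [0.2043 0.001  0.0034] turn [-0.06 -0.16 -0.3 ] gap 85.25205392279187 F [-0.38132302  0.82595254 -0.15875981] t 7.575
```

View pics/sc5.png

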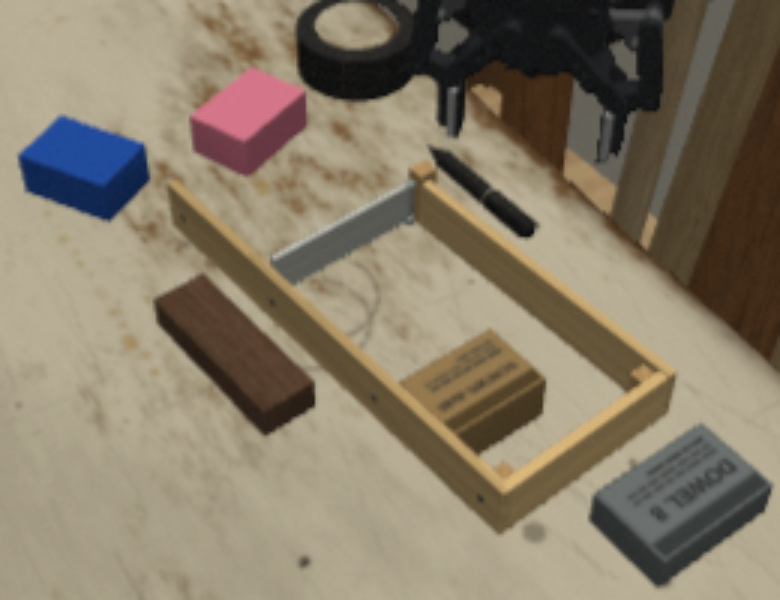

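The carton is flat inside the bay, the flap is shut, the other things haven't moved and the gripper is clear. Handing in.

```bash
python3 -c "
from h import *
print(order.hand_in())"
```

```text
the job is handed in; nothing more can be done
None
```

The brown carton is inside the bay with the flap shut behind it, and I handed the job in at about 7.6 s of the 40 s allowed. `hand_in()` reports no verdict, so that rests on my own checks.

**How it was done:** I turned the gripper, fully open, about 36° to the bay's axis. One finger pushed the flap inward near the hinge. As the tool moved straight in, the other finger pushed the carton along the fence. The carton went past the flap's sweep, the flap swung shut on its own, and I lifted the gripper clear.

**Last checks:**
- **Carton:** in the final picture it stands flat and square beside the fence. From the finger position its centre is about 180 mm past the doorway; I did not measure it again in a picture.
- **Flap:** it looks fully shut in the final picture, though I did not measure its angle.
- **Other things:** the walnut block, marker and flat carton look unmoved by eye.
- **Robot:** the gripper is clear of everything, with the tool at a height of 234 mm and the force reading near zero. The highest reading I saw at the end of a move was about 11 N, while opening the flap.

**Disagreements:** the top and wrist cameras differed by about 3–4 mm on the carton and flap positions, so I started the push 3 mm further back. The flap also opened further in the first push than I had worked out, about 1 rad instead of 0.7; I saw no contact between carton and flap in the pictures.

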